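Clear the test stand lid and hold it open

ROBOT

A 7-joint arm with a two-finger parallel gripper is mounted at the origin on the work surface. World frame = base frame: x ahead of the robot, y to its left, z up, the work surface at z = 0. Lengths are in m, angles in rad, forces in N, time in s.
With the tool pointing down it reaches from about 0.4 to 0.85 m from the base axis. Payload 6.9 kg.
Tool frame: the origin (TCP) lies midway between the tips of the shut fingers; the grasp point (between the pads) lies behind it (ctrl.pinch_z is the z of the grasp point in the tool frame, in m); z points along the fingers, y is the direction in which the jaws open and shut (so a half turn about z gives the same grasp; the last joint's range is limited). The gripper opens to 85 mm and grips with 20 to 120 N. Pads are 22 mm wide; open, the fingers measure 114 mm over their backs; the gripper's body (76 mm by 85 mm) begins 54 mm behind the grasp point. The pads swing forward as they close: fully open they stand 13 mm farther back than shut.
Start: joints at [1.381, 0.507, -0.238, 1.5, 0.126, 1.149, -0.155], TCP at [0.182, -0.598, 0.231] pointing down, gripper open.
Joint ranges: [-3.08, 3.08], [-0.24, 2.05], [-1.43, 1.35], [0, 2.5], [-1.52, 4.66], [0.17, 1.96], [-2.89, 2.89]. Speed limits (rad/s): [2.39, 2.39, 3.14, 3.14, 3.14, 3.14, 3.14].

INTERFACE

Orientations are given as a unit quaternion [w, x, y, z].
In Python, from station import ctrl, get_state, vision, ticket, models gives the robot as it stands. Calls block until the motion is done:
- ctrl.movep(position, orientation): joint-space move of the TCP to a pose.
- ctrl.movel(position, frame=None, max_speed=0.15): straight line of the TCP; frame=None keeps the orientation; max_speed is the mean speed in m/s.
- ctrl.set_joints(angles): joint-space move.
- ctrl.ungrasp() and ctrl.close_gripper(force=None): open the fingers fully, or close them until they stop; force is the grip in N (None keeps the last).
- ctrl.pause(seconds).
- ctrl.ik(position, orientation): joint angles nearest the present ones, or None.
- get_state(): the state.
- vision.grab_frame(name): name is "scene" or "top"; returns (picture, depth): 400x640x3 uint8, blue, green, red; 400x640 float32, m along the optical axis (not along the pixel's ray), 0 where there is no reading.
- vision.camera_info(name): a dict with "mtx" (3x3 intrinsics, pixels), "dist_coeffs" ([k1, k2, p1, p2, k3] as OpenCV has them; the pictures are not rectified), "R" (3x3) and "t" (3): a world point X has camera coordinates R X + t. Camera axes: x right, y down, z forward; pixel columns grow to the right and rows downward; lengths in m; the calibration is good to about 2 mm. A picture is of the moment at which its call begins. camera_info takes no time and is no camera call.
A pose or a line that the arm cannot do raises ctrl.Unreachable and nothing moves.
- ticket.close_job(): hands the job in, once; it reports no verdict.
Trained networks look in the newest picture that a camera, given by its name, has taken for a name from the list of things; names that differ only in an ending like _2 or _b are one class to them, and where a whole thing is asked for, a point or a joint stands for the part that bears it (a point fixed in the world has none). Each returns a list of dicts, best first, with "p" (0 to 1); they miss things now and then, are a little off and sometimes report something else, mostly with a low value. They report only what shows in the picture. A call takes as long as a camera call. They do not tell look-alikes from the thing itself.
- models.recognise(camera, target): "point" ([column, row] in pixels, amid what is visible of it).
- models.masks_of(camera, target): "mask" (400x640 bool, what is visible of it) and "point" ([column, row] in pixels, amid what is visible of it).
The state is a dict: "time": time; "qpos": joint angles; "qd": joint speeds; "tau": joint torques, N m; "tcp_pos": TCP position; "eef_rot": TCP orientation; "contact_force": force on the tool from outside, world axes, zero at the start; "wrist_torque": the same for the moment, N m; "width": finger opening in m.
Only numpy, scipy, OpenCV 4.12 (cv2) and the standard library are available. Lean on these libraries where they do the work, as an engineer would, in place of code of your own. Each camera call takes 0.05 s, during which the arm holds its last target. There are 200 camera calls.

TASK

The chrome idler gear was left lying on the lid of the cream test stand: with the lid still shut, set the gear over the thin pin of the blue parts post so that it sits flat on the post's shoulder, and let go of it. Then lift the lid by its steel bar and hold it open at 45 degrees, give or take 5, so that the fitter across the bench can reach the metering roller; it drops shut by itself, so finish with the gripper still holding the bar. Do not press the red button, and leave the orange cup, the yellow wheel and the two washers where they lie.

Things in the scene. Friction and masses are not known exactly. Their poses are not given: they have to be found in the camera images.
- gear: loose chrome idler gear: toothed disc 58 mm across and 12 mm thick with a smooth round hub, 28 mm across, standing on it up to 40 mm above the underside; an 18 mm bore goes right through; 130 to 230 g. Origin: centre of the underside, z along the bore, upwards; it starts hub up, flat on the lid.
- stand: fixed cream enamel test stand, a box 200 mm deep (x), 260 mm wide (y). Its -y side is an open chamber with a green and black metering roller, shut by the cream lid; its +y side (y = 40 to 130 mm) is a solid deck, 100 mm high, with the red button. Origin: centre of the underside; x points from the hinge side (robot's side) to the handle side, z up.
- lid (a joint): opening angle of the lid in rad: 0 is shut (level), stop at 1.4. A cream plate 200 mm long (stand x), 156 mm wide, 6 mm thick, about 0.43 kg with its bar; its top is 100 mm above the bench when shut. Hinged along its edge nearest the robot: the far edge rises and comes back towards the robot. It falls shut by its weight from any angle; 2 to 3 N at the bar lifts it.
- lid_hinge (a point): point on the hinge axis at the middle of the lid's width, 97 mm above the bench, at x = -100, y = -45 mm in the stand's frame. The place is fixed; its axes turn with the lid: x along the lid from hinge to handle, y along the level hinge axis, z along the lid's upward normal. Opening turns x upwards.
- bar (a point): the lid's handle, a round steel bar 10 mm thick and 100 mm long, parallel to the hinge axis (its y), fixed on a leg at each end, its centre line 37 mm above the lid's top. Origin: middle of the bar's centre line, at x = 172, z = 40 mm in the axes of lid_hinge. Its axes are the lid's. Being round, it can turn between the finger pads.
- post: fixed blue parts post: round foot 72 mm across, column 32 mm across up to a flat shoulder 110 mm above the bench, with a thin steel pin 10 mm across that rises from the shoulder to 135 mm (tapered top 5 mm). Origin: centre of the foot's underside, z up. It stands to the left or right of the stand.
- post_seat (a point): centre of the post's flat shoulder, 110 mm above the bench, on the pin's axis; the gear's underside rests here.
- run_button (a joint): travel of the stand's red push button in m: 0 is out, about 0.006 fully pressed.
- run_button_top (a point): top of the red button, 28 mm across, on the stand's deck at x = 30, y = 88 mm in the stand's frame.
- cup: loose cracked orange metering cup, 68 mm across the rim, 60 mm high; a bystander. Origin: centre of its underside.
- wheel: loose yellow nylon agitator wheel with six paddles, 76 mm across, 26 mm high, lying flat; a bystander. Origin: centre of its underside.
- washer_a: loose steel washer 38 mm across, 5 mm thick, lying flat; a bystander. Origin: centre of its underside.
- washer_b: a second such washer; a bystander. Origin: centre of its underside.
- angle_mark (a point): red ball 12 mm across on a thin dark steel quarter arc (radius 60 mm about the hinge axis, beside the lid's -y edge, fixed to the stand): it marks 45 degrees of the lid; a small red tab on the lid's edge comes level with it there.
Not all that is in view belongs to the job. What is shaped like the gear but purple is not meant.

How it is judged:
By the outcome, as a careful person would: the job done as asked, in the order asked, and still so for the second after the job is handed in, while the arm keeps its last pose, push and grip.
It also fails if it takes over 51 s, if anything falls off the work surface, if the arm or the gripper's body presses on something with over 40 N, if the wrist force passes 120 N, or if a joint passes its speed limit or range.

## Working session

There is one attempt and no reset: what is moved stays moved. The work goes in short steps, each a Python script; the robot and the scene stay as the last script left them, time stands still between calls to the robot, and variables do not carry over. Pictures are saved under pics/ and viewed, on a budget of 10 in all, crops included, one or two more only if the job needs it, and the job is handed in when it is done.

```bash
ls; mkdir -p pics; cat > h.py <<'E'
import numpy as np, cv2
from station import ctrl, get_state, vision, ticket, models
def unproj(cam, uv, d=None, z=None):
    c=vision.camera_info(cam); K=np.array(c["mtx"]);D=np.array(c["dist_coeffs"]);R=np.array(c["R"]);t=np.array(c["t"])
    n=cv2.undistortPoints(np.asarray(uv,float).reshape(-1,1,2),K,D).reshape(-1,2)
    r=np.c_[n,np.ones(len(n))]
    if d is not None: return (r*np.asarray(d).reshape(-1,1)-t)@R
    o=-R.T@t; w=r@R
    return o+w*((z-o[2])/w[:,2])[:,None]
def proj(cam,X):
    c=vision.camera_info(cam);R=np.array(c["R"])
    return cv2.projectPoints(np.asarray(X,float).reshape(-1,1,3),cv2.Rodrigues(R)[0],np.array(c["t"],float),np.array(c["mtx"]),np.array(c["dist_coeffs"]))[0].reshape(-1,2)
def cloud(cam,mask,depth):
    v,u=np.nonzero(mask&(depth>0)); return unproj(cam,np.c_[u,v],depth[v,u])
E
python3 - <<'E'
from h import *
np.set_printoptions(precision=3,suppress=True)
for cam in("scene","top"):
    im,d=vision.grab_frame(cam); cv2.imwrite(f"pics/{cam}0.png",im); np.save(f"{cam}0.npy",d)
    c=vision.camera_info(cam); print(cam,-np.array(c["R"]).T@np.array(c["t"]),(d>0).mean())
    for n in("gear","stand","lid","bar","post","run_button","cup","wheel","washer_a","angle_mark","post_seat"):
        try: L=models.masks_of(cam,n)
        except Exception as e: print(n,e);continue
        for o in L[:3]:
            P=cloud(cam,o["mask"],d)
            if len(P): print(n,round(o["p"],2),np.round(o["point"]),o["mask"].sum(),"med",np.median(P,0),"lo",np.percentile(P,3,axis=0),"hi",np.percentile(P,97,axis=0))
            else: print(n,o["p"],o["point"],"nodepth")
print(get_state()["time"],ctrl.pinch_z,get_state()["eef_rot"])
E
```

```text
pics
scene [ 1.318 -0.408  0.66 ] 0.99607421875
gear 0.87 [256. 262.] 465 med [ 0.614 -0.229  0.013] lo [ 0.585 -0.253  0.002] hi [ 0.631 -0.203  0.041]
gear 0.71 [306. 193.] 343 med [ 0.532 -0.068  0.114] lo [ 0.508 -0.089  0.104] hi [ 0.548 -0.041  0.141]
stand 0.8 [331. 214.] 8469 med [ 0.62  -0.034  0.098] lo [ 0.461 -0.143  0.007] hi [0.659 0.115 0.132]
lid 0.72 [318. 205.] 2779 med [ 0.59  -0.059  0.101] lo [ 0.458 -0.126  0.097] hi [0.653 0.022 0.142]
bar 0.85 [317. 207.] 2798 med [ 0.59  -0.061  0.101] lo [ 0.458 -0.129  0.098] hi [0.654 0.019 0.142]
post 0.69 [214. 221.] 845 med [ 0.445 -0.273  0.034] lo [ 0.415 -0.3    0.002] hi [ 0.466 -0.242  0.12 ]
post 0.28 [366. 187.] 74 med [0.576 0.079 0.122] lo [0.562 0.069 0.114] hi [0.584 0.091 0.125]
run_button 0.54 [370. 186.] 64 med [0.576 0.078 0.122] lo [0.562 0.069 0.115] hi [0.583 0.09  0.125]
cup 0.81 [396. 177.] 494 med [0.449 0.262 0.043] lo [0.407 0.237 0.002] hi [0.471 0.328 0.062]
wheel 0.69 [465. 226.] 378 med [0.71  0.311 0.014] lo [0.67  0.286 0.   ] hi [0.736 0.357 0.028]
washer_a 0.6 [222. 294.] 138 med [ 0.659 -
[... 1962 characters left out ...]
05  0.008]
washer_a 0.53 [451. 181.] 112 med [ 0.578 -0.38   0.003] lo [ 0.563 -0.395 -0.002] hi [ 0.595 -0.362  0.008]
washer_a 0.39 [314. 192.] 7959 med [ 0.543 -0.008  0.099] lo [ 0.445 -0.136  0.061] hi [0.64  0.109 0.124]
angle_mark 0.69 [313. 190.] 7972 med [ 0.542 -0.007  0.099] lo [ 0.444 -0.136  0.053] hi [0.64  0.109 0.124]
post_seat 0.64 [413. 236.] 597 med [ 0.425 -0.266  0.015] lo [ 0.4   -0.302  0.004] hi [ 0.462 -0.243  0.115]
post_seat 0.37 [450. 180.] 121 med [ 0.581 -0.381  0.003] lo [ 0.564 -0.396 -0.003] hi [ 0.598 -0.364  0.008]
post_seat 0.2 [193. 144.] 242 med [0.697 0.315 0.017] lo [ 0.669  0.287 -0.002] hi [0.726 0.345 0.028]
1.2 -0.0187 [-0.     0.989  0.147  0.   ]
```

View pics/scene0.png

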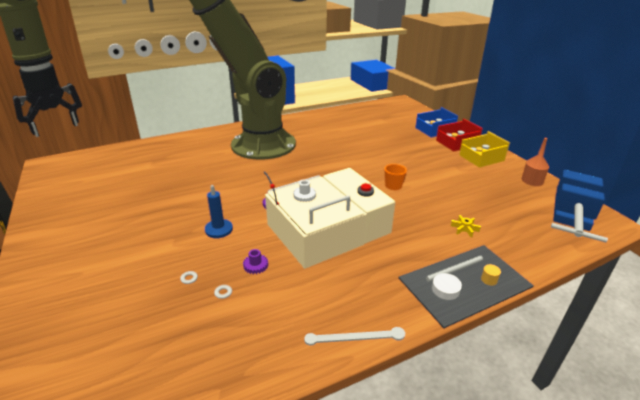

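View pics/top0.png

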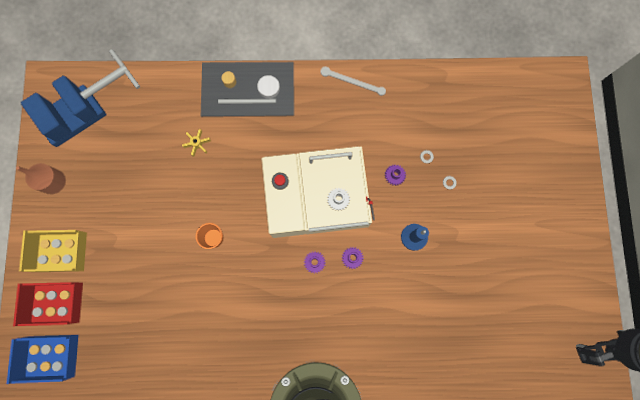

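The scene view shows the chrome gear on the lid at about (305,190), the post at (216,212), the bar at (330,208) and the button at (366,188). The top view has the gear at (338,199), the bar at (331,156) and the pin near (423,232), plus three purple look-alikes. The stand is yawed a few degrees. Next I'll refine these positions.

```bash
python3 - <<'E'
from h import *
np.set_printoptions(precision=4,suppress=True)
for cam in("scene","top"):
    d=np.load(f"{cam}0.npy"); im=cv2.imread(f"pics/{cam}0.png")
    P=np.zeros((400,640,3)); v,u=np.nonzero(d>0); P[v,u]=unproj(cam,np.c_[u,v],d[v,u])
    def box(x0,x1,y0,y1,z0,z1): 
        return ((P>[x0,y0,z0])&(P<[x1,y1,z1])).all(2)
    g=box(.48,.56,-.105,-.03,.13,.15); Q=P[g]; 
    print(cam,"hubtop n",len(Q),"mean",Q.mean(0),"mid",(Q.min(0)+Q.max(0))/2)
    # disc edge by ray with z
    vv,uu=np.nonzero(g); R=unproj(cam,np.c_[uu,vv],z=.140); (c,r)=cv2.minEnclosingCircle(R[:,:2].astype(np.float32)); print(" hub circ z=.14",np.array(c),r, R.mean(0))
    b=box(.6,.68,-.14,.05,.125,.15); vv,uu=np.nonzero(b); R=unproj(cam,np.c_[uu,vv],z=.140)
    rr=cv2.minAreaRect(R[:,:2].astype(np.float32)); print(" bar n",b.sum(),rr,"zmax",np.percentile(P[b][:,2],[5,50,95]), "mean",P[b].mean(0))
    L=P[b]; vx=cv2.fitLine(L[:,:2].astype(np.float32),cv2.DIST_HUBER,0,.01,.01).ravel(); print(" bar line",vx,np.degrees(np.arctan2(-vx[0],vx[1])))
    s=box(.42,.68,-.17,.15,.093,.108); Q=P[s]; print(" stand top",cv2.minAreaRect(Q[:,:2].astype(np.float32)),len(Q))
    for z0,z1 in((.1,.116),(.116,.14)):
        m=box(.38,.49,-.32,-.23,z0,z1); Q=P[m]; vv,uu=np.nonzero(m); print(" post",z0,len(Q),Q.mean(0),(Q.min(0)+Q.max(0))/2 if len(Q) else '')
    m=box(.38,.49,-.32,-.22,.003,.02); Q=P[m]; c,r=cv2.minEnclosingCircle(Q[:,:2].astype(np.float32)); print(" foot",c,r)
t=cv2.resize(cv2.imread("pics/top0.png")[130:270,250:450],None,fx=4,fy=4,interpolation=cv2.INTER_CUBIC)[:560]
cv2.imwrite("pics/topcrop.png",t)
E
```

```text
scene hubtop n 95 mean [ 0.5236 -0.0649  0.1372] mid [ 0.5212 -0.0644  0.1368]
 hub circ z=.14 [ 0.5266 -0.0668] 0.02177348919212818 [ 0.5278 -0.0666  0.14  ]
 bar n 219 ((0.6335658431053162, -0.0505533292889595), (0.027905941009521484, 0.11765402555465698), 4.71118688583374) zmax [0.1283 0.1406 0.1438] mean [ 0.6285 -0.0504  0.1392]
 bar line [ 0.0956 -0.9954  0.6283 -0.0476] -174.51523
 stand top ((0.5489729046821594, -0.00819455087184906), (0.20553629100322723, 0.26353615522384644), 5.292134761810303) 4147
 post 0.1 110 [ 0.4388 -0.2712  0.1089] [ 0.4349 -0.2702  0.1076]
 post 0.116 30 [ 0.4354 -0.2718  0.1274] [ 0.4355 -0.2711  0.1281]
 foot (0.43528813123703003, -0.26930707693099976) 0.07091513276100159
top hubtop n 63 mean [ 0.518  -0.0679  0.1391] mid [ 0.5177 -0.0681  0.1366]
 hub circ z=.14 [ 0.5172 -0.0676] 0.01435880083590746 [ 0.5178 -0.0678  0.14  ]
 bar n 179 ((0.621618926525116, -0.04943923279643059), (0.012677411548793316, 0.1078796237707138), 6.5321526527404785) zmax [0.135 0.14  0.145] mean [ 0.6222 -0.0493  0.1398]
 bar line [ 0.1057 -0.9944  0.6237 -0.0645] -173.93108
 stand top ((0.544809877872467, -0.012384414672851562), (0.20543991029262543, 0.25971490144729614), 5.577620983123779) 7015
 post 0.1 123 [ 0.4302 -0.2719  0.1096] [ 0.431  -0.2725  0.1081]
 post 0.116 17 [ 0.4305 -0.2718  0.1305] [ 0.4306 -0.2718  0.1275]
 foot (0.43635982275009155, -0.26889029145240784) 0.06804781407117844
```

View pics/topcrop.png

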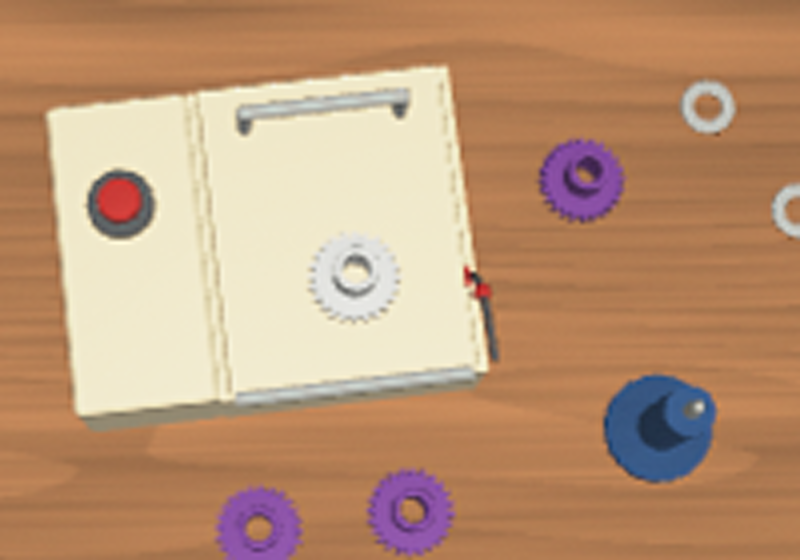

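The top crop shows the gear hub-up on the lid at (355,272), the bar level at (322,108), the angle ball at (484,290) and the pin at (695,407). Both cameras agree to about 4 mm. The stand's yaw is about 5.6°, with its centre near (0.547, -0.010). Next I'll check IK for both grasp orientations.

```bash
cat >> h.py <<'E'
from scipy.spatial.transform import Rotation as Ro
TH=np.radians(5.6); YAW=Ro.from_euler('z',TH)
GEAR=np.array([.5195,-.0663]); POST=np.array([.4330,-.2712]); HINGE=np.array([.4519,-.0649,.097])
def quat(tilt=0,flip=1,yaw=TH):
    # tool z down then tilted with the lid; tool y along stand x
    R=Ro.from_euler('z',yaw)*Ro.from_euler('y',-tilt)*Ro.from_matrix(np.array([[0,flip,0],[flip,0,0],[0,0,-1.]]))
    return R.as_quat()[[3,0,1,2]], R
def barpos(a): return HINGE+YAW.apply(Ro.from_euler('y',-a).apply([.172,0,.04]))
def bartcp(a,tilt,flip=1):
    q,R=quat(tilt,flip); return barpos(a)+R.apply([0,0,-ctrl.pinch_z]),q
E
python3 - <<'E'
from h import *
np.set_printoptions(precision=2,suppress=True)
print(barpos(0),barpos(np.pi/4))
for f in(1,-1):
    for n,(p,q) in dict(start=(np.array([.35,-.45,.25]),quat(0,f)[0]),gear=(np.r_[GEAR,.113],quat(0,f)[0]),post=(np.r_[POST,.123],quat(0,f)[0])).items(): print(f,n,ctrl.ik(p,q))
    for a in(0,20,45):
        for t in sorted({0,a/2,a}): print(f,a,t,ctrl.ik(*bartcp(np.radians(a),np.radians(t),f)))
E
```

```text
[ 0.62 -0.05  0.14] [ 0.54 -0.06  0.25]
1 start [ 1.27  0.45 -0.62  1.62  0.28  1.17  0.68]
1 gear [ 0.56  0.56 -0.73  1.92  0.5   0.84 -0.34]
1 post [ 0.93  0.51 -0.62  1.94  0.4   0.82  0.19]
1 0 0 [ 0.48  0.7  -0.76  1.64  0.55  1.02 -0.36]
1 20 0 [ 0.54  0.62 -0.84  1.64  0.51  1.11 -0.34]
1 20 10.0 [ 0.57  0.53 -0.79  1.8   0.51  0.83 -0.34]
1 20 20 [ 0.56  0.44 -0.68  1.96  0.51  0.53 -0.34]
1 45 0 [ 0.61  0.48 -0.85  1.71  0.4   1.13 -0.26]
1 45 22.5 [ 0.82  0.32 -0.93  2.04  0.45  0.55 -0.28]
1 45 45 [ 1.1   0.36 -1.22  2.38  2.22  0.3  -1.99]
-1 start [ 0.76  0.41  0.17  1.62 -0.07  1.12 -2.1 ]
-1 gear [-0.58  0.77  1.15  1.94 -0.84  1.02 -2.08]
-1 post [ 0.42  0.46  0.13  1.95 -0.08  0.74 -2.45]
-1 0 0 [-0.54  0.89  1.15  1.66 -0.87  1.19 -2.21]
-1 20 0 [-0.56  0.78  1.15  1.66 -0.75  1.22 -2.28]
-1 20 10.0 [-0.6   0.7   1.15  1.82 -0.88  1.01 -2.16]
-1 20 20 [ 0.06  0.38  0.02  1.97 -0.15  0.46 -2.84]
-1 45 0 [-0.61  0.62  1.15  1.72 -0.61  1.21 -2.34]
-1 45 22.5 [-0.61  0.34  0.96  2.05 -0.74  0.63 -2.22]
-1 45 45 [ 1.1   0.36 -1.22  2.38  2.22  0.3   1.15]
```

```bash
python3 - <<'E'
from h import *
q,_=quat()
def s(m):
    x=get_state(); print(m,round(x["time"],2),np.round(x["tcp_pos"],4),np.round(x["contact_force"],1),round(x["width"],4))
ctrl.movep(np.r_[GEAR,.20],q); s("above")
ctrl.movel(np.r_[GEAR,.114],max_speed=.08); s("down")
ctrl.close_gripper(40); s("closed")
ctrl.movel(np.r_[GEAR,.23],max_speed=.12); s("lift")
ctrl.movel(np.r_[POST,.23],max_speed=.2); s("post above")
ctrl.movel(np.r_[POST,.17],max_speed=.15); s("post hover")
for cam in("scene","top"):
    im,d=vision.grab_frame(cam); cv2.imwrite(f"pics/{cam}1.png",im); np.save(f"{cam}1.npy",d)
a=cv2.resize(cv2.imread("pics/scene1.png")[150:270,140:300],(800,600),interpolation=cv2.INTER_CUBIC); cv2.imwrite("pics/sc1.png",a)
P0=np.array([*POST,.11]); print(proj("scene",[P0,P0+[0,0,.025]]))
E
```

```text
above 3.45 [ 0.5195 -0.0677  0.1998] [ 0.6  0.3 -0.4] 0.0857
down 4.67 [ 0.5199 -0.0662  0.1145] [-0.3 -0.8  0.4] 0.0852
closed 5.25 [ 0.5197 -0.0663  0.1143] [-1.  -0.7  4.6] 0.0266
lift 6.37 [ 0.519  -0.0664  0.2292] [ 0.  -0.1 -2.1] 0.0261
post above 7.62 [ 0.4336 -0.2699  0.2301] [ 0.6  0.5 -1.3] 0.0262
post hover 8.18 [ 0.4337 -0.2706  0.1704] [ 0.4  1.2 -1.3] 0.0262
[[212.70626348 194.16095709]
 [211.35264252 185.4624104 ]]
```

View pics/sc1.png

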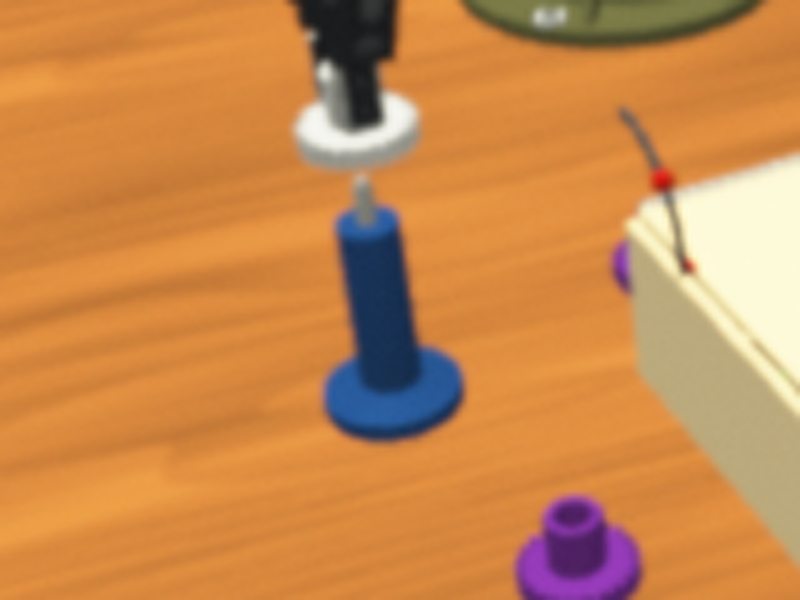

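The gear is held level over the pin. In the scene crop the disc centre is at (357,130) and the pin tip at (362,178), so they line up sideways. Next I'll check both axes from depth.

```bash
python3 - <<'E'
from h import *
np.set_printoptions(precision=4,suppress=True)
for cam in("scene","top"):
    d=np.load(f"{cam}1.npy"); im=cv2.imread(f"pics/{cam}1.png").astype(int)
    P=np.zeros((400,640,3)); v,u=np.nonzero(d>0); P[v,u]=unproj(cam,np.c_[u,v],d[v,u])
    m=((P>[.38,-.33,.148])&(P<[.49,-.21,.178])).all(2)
    bright=im.min(2)>120
    k=m&bright; vv,uu=np.nonzero(k); R=unproj(cam,np.c_[uu,vv],z=.166)
    Q=P[k]; print(cam,k.sum(),"mid",(Q.min(0)+Q.max(0))/2,"ext",Q.max(0)-Q.min(0))
    h=R[:,:2].astype(np.float32); print(" circ",cv2.minEnclosingCircle(h), "zpct",np.percentile(Q[:,2],[5,50,95]))
    d0=np.load(f"{cam}0.npy"); P0=np.zeros_like(P); v,u=np.nonzero(d0>0); P0[v,u]=unproj(cam,np.c_[u,v],d0[v,u])
    g=((P0>[.47,-.12,.1065])&(P0<[.57,-.02,.118])).all(2)&(cv2.imread(f"pics/{cam}0.png").min(2)>120)
    Q=P0[g]; print(" gear0 disc mid",(Q.min(0)+Q.max(0))/2,"ext",Q.max(0)-Q.min(0))
top=cv2.imread("pics/top1.png")[190:280,360:480]; cv2.imwrite("pics/tc1.png",cv2.resize(top,(800,600),interpolation=cv2.INTER_CUBIC))
print(proj("top",[[.4337,-.2706,.166],[.4337,-.2706,.135]]))
E
```

```text
scene 224 mid [ 0.4373 -0.2687  0.167 ] ext [0.0538 0.0554 0.0206]
 circ ((0.4378417134284973, -0.2718295454978943), 0.03724858537316322) zpct [0.16   0.1685 0.1719]
 gear0 disc mid [ 0.5235 -0.0642  0.1121] ext [0.0546 0.0563 0.0111]
top 163 mid [ 0.4324 -0.2605  0.1672] ext [0.0561 0.0356 0.0213]
 circ ((0.4323332607746124, -0.2666025161743164), 0.028017740696668625) zpct [0.1621 0.1677 0.1728]
 gear0 disc mid [ 0.5184 -0.0668  0.1123] ext [0.0566 0.0552 0.011 ]
[[426.0247 228.7587]
 [423.2225 230.2634]]
```

View pics/tc1.png

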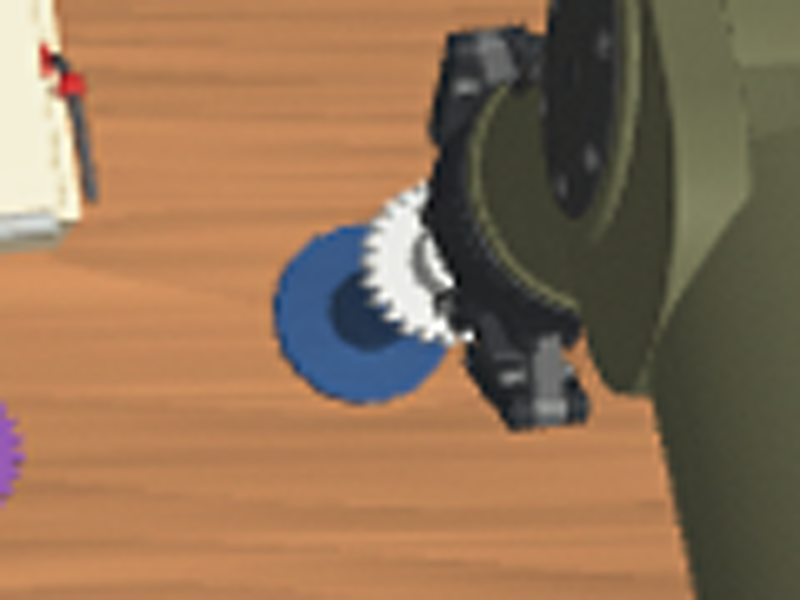

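Top view: the disc is over the post and its hub is partly hidden by the gripper. Both cameras put the gear about 1.8 mm too far in +x and +y relative to the pin. I'll shift by that and descend while watching the force.

```bash
python3 - <<'E'
from h import *
def s(m):
    x=get_state(); print(m,round(x["time"],2),np.round(x["tcp_pos"],4),np.round(x["contact_force"],1),round(x["width"],4)); return x
T=np.array([.4320,-.2724])
x=get_state()["tcp_pos"]
ctrl.movel(np.r_[T,.165],max_speed=.05); f0=s("shift")["contact_force"]
hit=False
for z in(.150,.142,.136,.131,.127,.125,.124,.123,.122):
    ctrl.movel(np.r_[T,z],max_speed=.05); f=s(z)["contact_force"]-f0
    if np.abs(f).max()>6: hit=True;break
im,d=vision.grab_frame("scene"); cv2.imwrite("pics/sc2.png",cv2.resize(im[150:270,140:300],(800,600),interpolation=cv2.INTER_CUBIC))
E
```

```text
shift 8.53 [ 0.4318 -0.2726  0.1651] [-0.7 -1.2 -2.4] 0.0264
0.15 8.98 [ 0.4318 -0.2722  0.1496] [ 0.1 -0.6 -2.1] 0.0266
0.142 9.29 [ 0.4318 -0.2723  0.1416] [ 0.3 -0.  -1.9] 0.0261
0.136 9.56 [ 0.4318 -0.2723  0.1357] [-0.2  0.9 -2. ] 0.0266
0.131 9.81 [ 0.4318 -0.2723  0.1307] [-0.1  0.2 -1.6] 0.0267
0.127 10.06 [ 0.4318 -0.2723  0.1268] [ 0.5 -0.7 -1.9] 0.0264
0.125 10.31 [ 0.4319 -0.2724  0.1249] [ 0.1 -0.1 -2.9] 0.0263
0.124 10.56 [ 0.4321 -0.2724  0.1243] [-1.1  0.9  2.1] 0.0268
0.123 10.81 [ 0.4322 -0.2725  0.1242] [-4.4  0.6 14. ] 0.0267
```

View pics/sc2.png

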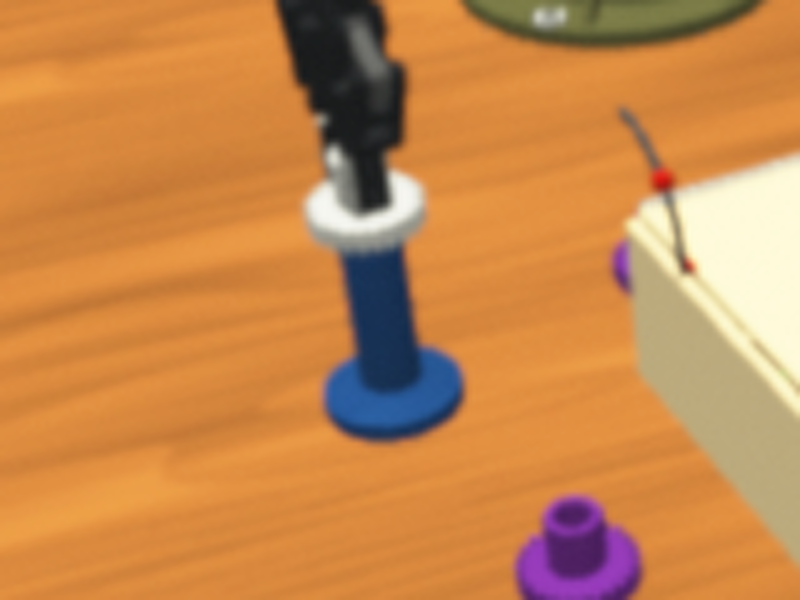

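It's seated: contact came at TCP z = 0.124, exactly as expected, with the disc on the shoulder at (365,208). Now I'll release and move to the bar.

```bash
sed -i 's/HINGE=np.array(.*)$/HINGE=np.array([.4509,-.0655,.097])/' h.py; python3 - <<'E'
from h import *
np.set_printoptions(precision=4,suppress=True)
def s(m):
    x=get_state(); print(m,round(x["time"],2),np.round(x["tcp_pos"],4),np.round(x["contact_force"],1),round(x["width"],4)); return x
ctrl.movel(np.array([.432,-.2724,.1245]),max_speed=.05)
ctrl.ungrasp(); s("open")
ctrl.movel(np.array([.432,-.2724,.25]),max_speed=.12); s("up")
p,q=bartcp(0,0)
ctrl.movep(p+[0,0,.10],q); s("above bar")
for cam in("scene","top"):
    im,d=vision.grab_frame(cam); cv2.imwrite(f"pics/{cam}3.png",im)
    P=np.zeros((400,640,3)); v,u=np.nonzero(d>0); P[v,u]=unproj(cam,np.c_[u,v],d[v,u])
    for n,(z0,z1) in dict(disc=(.114,.13),hub=(.142,.16)).items():
        m=((P>[.38,-.33,z0])&(P<[.49,-.21,z1])).all(2); Q=P[m]
        if len(Q): print(cam,n,len(Q),(Q.min(0)+Q.max(0))/2,np.percentile(Q[:,2],[5,50,95]))
im=cv2.imread("pics/scene3.png")[120:300,140:410]; cv2.imwrite("pics/sc3.png",cv2.resize(im,(800,533),interpolation=cv2.INTER_CUBIC))
E
```

```text
open 11.72 [ 0.432  -0.2724  0.1245] [-0.1  0.7 -0.9] 0.0855
up 12.91 [ 0.4316 -0.2723  0.2493] [-0.9 -0.2 -0.2] 0.0851
above bar 14.04 [ 0.6217 -0.0506  0.2181] [-0.1 -1.2  0.1] 0.0856
scene disc 229 [ 0.4361 -0.2702  0.122 ] [0.1159 0.1226 0.1269]
scene hub 83 [ 0.433  -0.2707  0.1475] [0.1433 0.1489 0.1522]
```

View pics/sc3.png

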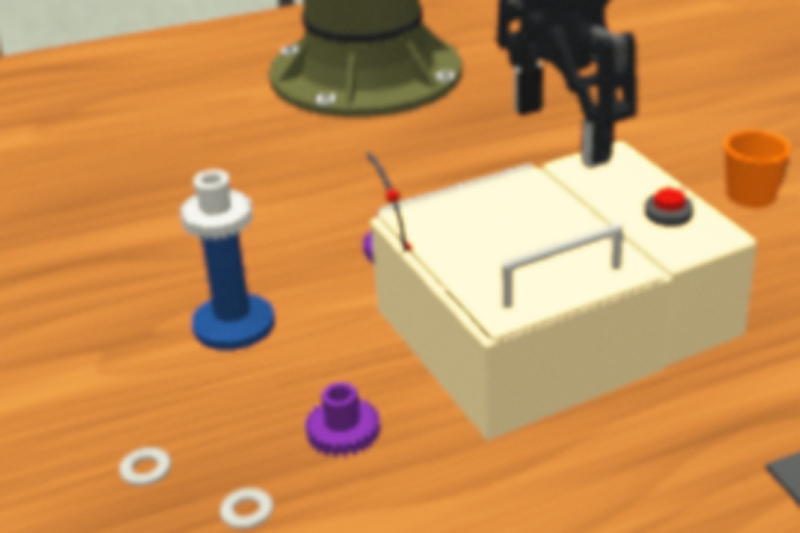

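The gear is flat on the shoulder and released, with its hub top at z ≈ 0.149–0.150. The gripper is above the bar. Next I'll grasp the bar and lift in small steps along the arc.

```bash
python3 - <<'E'
from h import *
def s(m):
    x=get_state(); print(m,round(x["time"],2),np.round(x["tcp_pos"],4),np.round(x["contact_force"],1),round(x["width"],4)); return x
p,q=bartcp(0,0)
ctrl.movel(p,max_speed=.08); s("down")
ctrl.close_gripper(50); s("closed")
for a in range(5,31,5):
    p,q=bartcp(np.radians(a),np.radians(a/2))
    try: ctrl.movel(p,frame=q,max_speed=.06)
    except TypeError as e: print(e); break
    x=s(a)
    if np.abs(x["contact_force"]).max()>25: print("stop"); break
im,d=vision.grab_frame("scene"); cv2.imwrite("pics/sc4.png",cv2.resize(im[80:300,200:450],(682,600),interpolation=cv2.INTER_CUBIC))
E
```

```text
down 15.54 [ 0.6224 -0.0486  0.1189] [0.6 0.5 0.1] 0.0854
closed 16.23 [ 0.624  -0.0485  0.1189] [ 5.9 -0.2 -2.1] 0.0084
5 16.63 [ 0.6206 -0.0489  0.1341] [ 6.5  0.9 -0.9] 0.0083
10 17.03 [ 0.616  -0.0493  0.1485] [ 7.   0.9 -0.9] 0.0084
15 17.43 [ 0.6101 -0.0499  0.1626] [ 6.8  1.  -0.2] 0.0081
20 17.83 [ 0.6031 -0.0506  0.176 ] [ 6.8 -0.3 -1. ] 0.0084
25 18.23 [ 0.5949 -0.0514  0.1888] [6.5 0.8 1.3] 0.0081
30 18.63 [ 0.5857 -0.0523  0.2008] [6.4 0.4 2.4] 0.008
```

View pics/sc4.png

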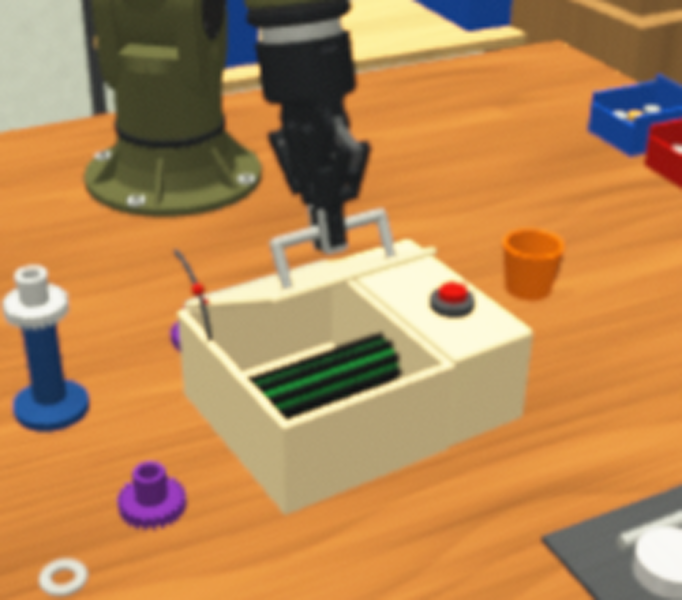

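The lid opens cleanly. The bar is really about 2 mm farther in +x than I assumed, shown by the steady 6.5 N, so I'll shift the hinge estimate and go on to 45°.

```bash
sed -i 's/HINGE=np.array(.*)$/HINGE=np.array([.4527,-.0650,.097])/' h.py; python3 - <<'E'
from h import *
def s(m):
    x=get_state(); print(m,round(x["time"],2),np.round(x["tcp_pos"],4),np.round(x["contact_force"],1),round(x["width"],4)); return x
for a in(33,36,39,42,45):
    p,q=bartcp(np.radians(a),np.radians(a/2))
    ctrl.movel(p,frame=q,max_speed=.05); x=s(a)
    if np.abs(x["contact_force"]).max()>25: print("stop"); break
ctrl.pause(.5); x=s("hold")
e=x["eef_rot"]; R=Ro.from_quat(np.r_[e[1:],e[0]])
b=YAW.inv().apply(x["tcp_pos"]+R.apply([0,0,ctrl.pinch_z])-HINGE)
print("angle from TCP",np.degrees(np.arctan2(b[2],b[0])-np.arctan2(.04,.172)),"radius",np.hypot(b[0],b[2]),np.hypot(.04,.172))
for cam in("scene","top"):
    im,d=vision.grab_frame(cam); cv2.imwrite(f"pics/{cam}5.png",im)
    for o in models.masks_of(cam,"lid")[:1]:
        P=YAW.inv().apply(cloud(cam,o["mask"],d)-HINGE); print(cam,o["p"],len(P))
        P=P[(P[:,2]>.02)&(abs(P[:,1])<.075)]
        k=(np.abs(P[:,2]-P[:,0])<.02); L=P[k]
        vx=cv2.fitLine(L[:,[0,2]].astype(np.float32),cv2.DIST_HUBER,0,.01,.01).ravel(); print(" plane fit",len(L),np.degrees(np.arctan2(vx[1],vx[0]))%180)
    P=np.zeros((400,640,3)); v,u=np.nonzero(d>0); P[v,u]=unproj(cam,np.c_[u,v],d[v,u])
    m=((P>[.38,-.33,.142])&(P<[.49,-.21,.16])).all(2); print(" gear hub",m.sum(),P[m].mean(0) if m.sum() else '')
im=cv2.imread("pics/scene5.png"); cv2.imwrite("pics/sc5.png",cv2.resize(im[80:300,180:460],(763,600),interpolation=cv2.INTER_CUBIC))
E
```

```text
33 18.99 [ 0.5805 -0.0528  0.2067] [ 4.7 -1.   1.2] 0.0078
36 19.32 [ 0.5743 -0.0535  0.2131] [ 5.4 -1.2  2. ] 0.0083
39 19.66 [ 0.5677 -0.0541  0.2192] [ 5.7 -1.2  1.5] 0.008
42 19.99 [ 0.5608 -0.0547  0.225 ] [ 5.2 -1.7  1.9] 0.008
45 20.32 [ 0.5537 -0.0555  0.2303] [ 5.2 -1.2  2.7] 0.0081
hold 20.82 [ 0.5539 -0.0554  0.2302] [ 4.7 -2.3  3.1] 0.0079
angle from TCP 44.78598815098113 radius 0.1776536873897442 0.1765899204371529
scene 0.76 1528
 plane fit 1005 44.521194
 gear hub 82 [ 0.43497552 -0.27086595  0.14821834]
top 0.7 1880
 plane fit 1461 44.390465
 gear hub 70 [ 0.43137786 -0.27305109  0.14880538]
```

View pics/sc5.png

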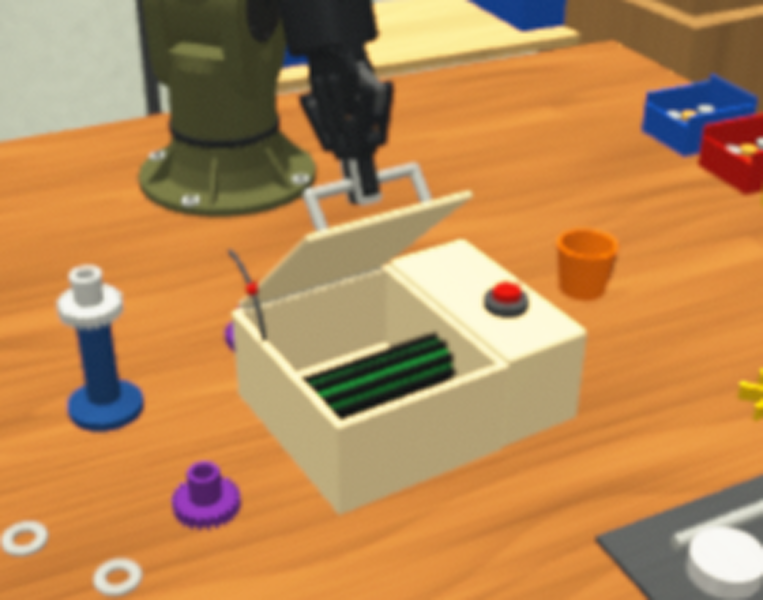

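The lid is held with its edge level with the red ball at (252,288). Three estimates give 44.4–44.8°, and the gear is seated on the post. Handing in.

```bash
python3 -c "
from h import *
x=get_state();print(x['time'],x['width']);print(ticket.close_job())"
```

```text
21.025 0.008086525092732565
the job is handed in; nothing more can be done
None
```

I set the gear over the post's pin with the lid still shut and let go of it. Then I lifted the lid by its bar and handed the job in at 21 s, with the gripper still holding the lid at about 45°.

**Gear:** it touched down on the shoulder at the expected height. After release, its hub top measured 0.148–0.150 m, where 0.150 m is expected, and the last picture shows it sitting flat. Just before lowering it, I moved it 1.8 mm because both cameras showed it off the pin by that much.

**Lid:** the arm pose gives 44.8°, and the depth fits from the two cameras give 44.5° and 44.4°. The lid edge is level with the red ball in the picture.

**Forces:** the highest force I read was about 14 N, when the gear touched the shoulder. A steady sideways pull of about 5 N remains at the bar. It comes from a 1–2 mm error in my hinge estimate and did not grow.

**Disagreements and limits:**
- The two cameras differed by about 4 mm in x throughout.
- The closed finger widths read about 2 mm under the true diameters of the hub and bar.
- I did not re-measure the bystanders or the button. The cup, both washers and the button look unchanged in the last picture, which shows only part of the wheel. The arm never came near any of them.

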